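# Index the decorating wheel to its next hole

### The job

The bowl on the indexing decorating wheel is ready for its next sprig. Press the wheel's plunger knob down with the fingertips, turn the wheel anticlockwise (seen from above) to the very next index hole and not past it, and let the plunger spring fully back up so that its pin locks the wheel there. Do not touch or shift the damp bowl, which just rides round on the wheel, and leave the other things on the table where they are.

Things in the scene. Friction and masses are not known exactly. Their poses are not given: they have to be found in the camera images.
- knob_top (a point): centre of the flat top of the plunger's push knob: a round black knob, 34 mm across and 14 mm thick, 114 mm above the table at rest. It stands on a steel rod with a coil spring in a steel bush at the end of a short arm that sticks out from under the wheel head, 128 mm from the wheel's axis, and goes round with the wheel. The knob is pressed straight down and takes the sideways drag of a fingertip that presses on it: dragging the pressed knob along its circle turns the wheel
- wheel_center (a point): centre of the top face of the wheel head, on its upright axis: a grooved aluminium disc, 196 mm across, 83 mm above the table, the bowl standing on it. Under it is the fixed steel index plate, 244 mm across, with 8 equally spaced through holes of 18 mm (45 degrees apart, on a circle of 110 mm radius), seen all round the wheel head; under that is a dark cast-iron foot. The stand is fixed to the table
- plunger (a joint): how far the plunger is pressed down, m: 0 = knob fully up, pin home in a hole, wheel locked; 0.012 = stop. From 0.0075 on the pin (16 mm across with a tapered nose) is out of the hole and the wheel turns freely. The spring pushes back with 4.4 N at 0 and 8.6 N at the stop. If it is let go between holes the pin rides on the plate's underside at about 0.0075 and springs up when it comes to a hole; the tapered nose finds the hole from about 4 mm off along the circle
- wheel (a joint): angle of the wheel, rad, growing anticlockwise seen from above; 0 at the start, with the pin in a hole; the next hole anticlockwise is at 0.785. Turning drag about 0.06 N m; locked, it has about 0.01 rad of play each way
- bowl: dark damp clay bowl standing loose on the wheel head, centred to 3 mm, open at the top, 120 mm across at the rim, 55 mm high (its rim 138 mm above the table, 24 mm above the knob), with three small round sprigs on its side; its origin is the centre of its underside. Not to be touched
- mug: white mug, 70 mm across, 80 mm high, with a handle on its +y side, standing on the table beyond the wheel; origin at the centre of its underside. Leave it
- tub: clear (whitish) plastic bowl, 116 mm across, 55 mm high, on the table beside the wheel; origin at the centre of its underside. Leave it
- jar: closed grey jar with a white cap, 64 mm across, 85 mm high, on the table beside the wheel; origin at the centre of its underside. Leave it
- rib: flat wooden potter's rib with rounded ends lying on the table to the right of the wheel (seen from the robot), 102 mm long along its own x, 52 mm wide, 7 mm thick; origin at the centre of its underside. Leave it

How it is judged:
By the outcome, as a careful person would: the job done as asked, in the order asked, and still so for the second after the job is handed in, with the robot touching nothing.
It also fails if it takes over 40 s, if anything falls off the work surface, if the arm or the gripper's body presses on something with over 40 N, if the wrist force passes 120 N, or if a joint passes its speed limit or range.

### The arm

A 7-joint arm with a two-finger parallel gripper is mounted at the origin on the work surface. World frame = base frame: x ahead of the robot, y to its left, z up, the work surface at z = 0. Lengths are in m, angles in degrees, forces in N, time in s.
With the tool pointing down it reaches from about 0.4 to 0.85 m from the base axis. Payload 10.4 kg.
Tool frame: the origin (TCP) lies on the centre line of the jaws, within the pads' length; the fingertips stand 19 mm ahead of it and the grasp point (between the pads) is the TCP; z points along the fingers, x is the direction in which the jaws open and shut, and the axes are right-handed (so a half turn about z gives the same grasp; the last joint's range is limited). The gripper opens to 87 mm and grips with 3 to 60 N. Pads are 19 mm wide; open, the fingers measure 117 mm over their backs; the gripper's body (75 mm by 190 mm) begins 51 mm behind the grasp point.
Start: joints at [65.913, 19.034, -3.707, 83.658, 1.238, 77.344, -5.071], TCP at [0.242, -0.576, 0.242] pointing down, gripper open.
Joint ranges: [-148.97, 148.97], [-28.65, 121.19], [-84.17, 76.75], [9.2, 138.47], [-72.65, 252.65], [3.7, 117.97], [-149.18, 149.18]. Speed limits (degrees/s): [127.2, 127.2, 159.86, 159.86, 180, 180, 180].

### API

Orientations are given as [roll, pitch, yaw] about the fixed x, y, z axes, in that order (R = Rz(yaw) Ry(pitch) Rx(roll)).
In Python, from station import read_state, vision, job gives the robot as it stands.
- The arm moves only by the tool arm_command, never from a script. Its argument "series" is a list of rows, each a list of 3 entries, a list of its own where there are three numbers: the shift along the world's x, y, z in m, then the turn, a rotation vector about the world's x, y, z in rad, then the finger opening in m, from 0 to 0.087. A call has 1 to 5 rows; each row shifts and turns the commanded pose from where the row before left it; what a row does not reach is not made up. A row lasts 1/12 s, in which the tool goes at most 41.7 mm and 7.16 degrees, less where a joint would pass 70% of its speed; a pose out of reach is approached as far as the arm can. A call is refused whole if a number of a shift passes 0.0417 or a number of a turn 0.125, either way. A call with a gripper value outside its range is refused whole. The fingers move at their own pace and stop on an object; "newtons" is the grip in N (left out, the last holds). Time passes only in rows, so rows that do not move let the fingers close. It gives the time, the measured TCP pose, the force and the opening at its end, in the units of the state.
- read_state(): the state, without advancing time (a new reading comes with each control period).
- vision.capture(name): name is "scene" or "side" or "wrist"; returns the picture (480x640x3 uint8, blue, green, red); there is no depth.
- vision.camera_info(name): a dict with "mtx" (3x3 intrinsics, pixels), "k1" (the pictures are not rectified: a ray, as slopes to the right and down, at radius r is drawn at 1 + k1 r^2 times it, then the intrinsics apply), "R" (3x3) and "t" (3): a world point X has camera coordinates R X + t. Camera axes: x right, y down, z forward; pixel columns grow to the right and rows downward; lengths in m; the calibration is good to about 2 mm. A picture is of the moment at which its call begins: read the wrist's pose just before it. camera_info takes no time and is no camera call; for the wrist camera it gives the pose at the moment of the call.
- job.close_job(): hands the job in, once; it reports no verdict.
The state is a dict: "t": time; "qpos": joint angles; "qvel": joint speeds; "effort": joint torques, N m; "tcp_pos": TCP position; "ee_rot": TCP orientation; "force": force on the tool from outside, world axes, zero at the start; "moment": the same for the moment, N m; "grip_width": finger opening in m.
Only numpy, scipy, OpenCV 4.12 (cv2) and the standard library are available. Lean on these libraries where they do the work, as an engineer would, in place of code of your own. Each camera call takes 0.05 s, during which the arm holds its last target.

## Working session

There is one attempt and no reset: what is moved stays moved. The work goes in short steps, Python scripts to look and compute and a tool call to move; the robot and the scene stay as the last step left them, time stands still between calls to the robot, and variables do not carry over. Pictures are saved under pics/ and viewed, and the job is handed in when it is done.

Besides the shell and the picture viewer there is one more tool, called after "Request:" by a JSON object that holds its "name" and its "arguments", one argument or row to a line. arm_command: Moves the arm, as the interface text tells. Its arguments: {"type":"object","properties":{"series":{"type":"array","items":{"type":"array"}},"newtons":{"type":"number"}},"required":["series"]}

```bash
mkdir -p pics; ls
python3 - <<'E'
from station import read_state, vision, job
import cv2
s=read_state();print(s)
for n in("scene","side"):
    im=vision.capture(n);cv2.imwrite(f"pics/{n}0.png",im);print(n,vision.camera_info(n))
E
```

```text
pics
{'t': 0.0, 'qpos': array([65.91308855, 19.07151601, -3.70600355, 83.70607288,  1.23727581,
       77.34291412, -5.06987556]), 'qvel': array([ 0.00017367,  0.09609047, -0.0381592 ,  0.04444188, -0.02289446,
       -0.07554182,  0.11114436]), 'effort': array([-2.38638377e-04, -6.23257899e+01,  2.44066876e-02, -3.89894450e+01,
       -6.12583500e-02,  3.97303503e-02,  1.52773882e-04]), 'tcp_pos': array([ 0.24196527, -0.575872  ,  0.24075831]), 'ee_rot': array([ 1.79996218e+02,  8.05860706e-02, -6.72070117e+01]), 'force': array([-0.45767325,  0.05883863,  0.25262354]), 'moment': array([-0.01075083,  0.0422688 , -0.00591769]), 'grip_width': 0.08686490801913575}
scene {'mtx': array([[550.44052104,   0.        , 322.91916639],
       [  0.        , 550.44052104, 235.33276149],
       [  0.        ,   0.        ,   1.        ]]), 'k1': -0.11075670557096419, 'R': array([[-0.11430137,  0.99331112,  0.01637718],
       [ 0.78248554,  0.10017395, -0.61455802],
       [-0.61208788, -0.05742992, -0.78870161]]), 't': array([ 0.07660219, -0.40147014,  1.70249806])}
side {'mtx': array([[467.94470855,   0.        , 322.98262106],
       [  0.        , 467.94470855, 241.25102704],
       [  0.        ,   0.        ,   1.        ]]), 'k1': 0.008759850016570616, 'R': array([[-0.70243022, -0.71144598,  0.02089052],
       [-0.36789797,  0.33779707, -0.86633956],
       [ 0.60929704, -0.61622866, -0.4990184 ]]), 't': array([0.41662756, 0.3007514 , 0.57775191])}
```

View pics/scene0.png

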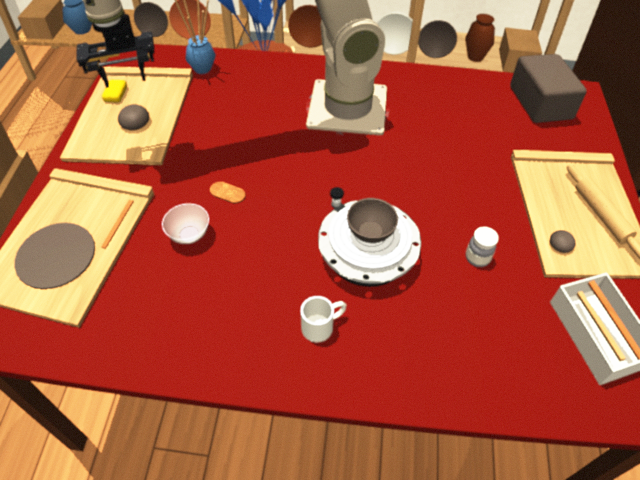

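View pics/side0.png

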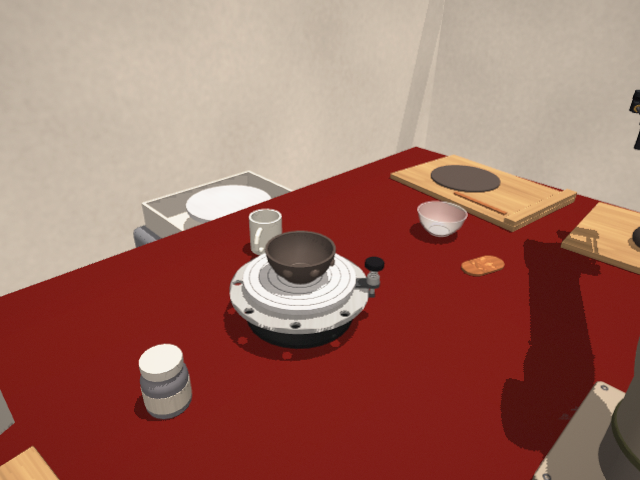

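Scene: black knob at about (337,193), wheel centre about (370,238). Side: knob at about (374,264), wheel about (300,285). Next I'll measure these precisely.

```bash
cat > h.py <<'E'
import numpy as np, cv2
from station import read_state, vision
def ray(ci,uv):
    K=ci["mtx"];d=np.array([ (uv[0]-K[0,2])/K[0,0],(uv[1]-K[1,2])/K[1,1]]);p=d.copy()
    for _ in range(20): p=d/(1+ci["k1"]*(p@p))
    R=ci["R"];o=-R.T@ci["t"];v=R.T@np.array([p[0],p[1],1]);return o,v/np.linalg.norm(v)
def onz(ci,uv,z):
    o,v=ray(ci,uv);return o+v*(z-o[2])/v[2]
def proj(ci,X):
    c=ci["R"]@np.asarray(X,float)+ci["t"];p=c[:2]/c[2];p=p*(1+ci["k1"]*(p@p));K=ci["mtx"]
    return np.array([K[0,0]*p[0]+K[0,2],K[1,1]*p[1]+K[1,2]])
E
python3 - <<'E'
from h import *
for n,b in(("scene",(300,170,440,300)),("side",(215,220,400,350))):
    im=cv2.imread(f"pics/{n}0.png");x0,y0,x1,y1=b
    c=im[y0:y1,x0:x1];f=min(800/(x1-x0),600/(y1-y0));f=int(f)
    cv2.imwrite(f"pics/{n}0z.png",cv2.resize(c,None,fx=f,fy=f,interpolation=cv2.INTER_CUBIC));print(n,f)
    m=(im.max(2)<45).astype(np.uint8);nn,l,st,ce=cv2.connectedComponentsWithStats(m)
    for i in range(1,nn):
        if st[i,4]>20 and x0<ce[i,0]<x1 and y0<ce[i,1]<y1: print(st[i],ce[i],onz(vision.camera_info(n),ce[i],.107))
E
```

```text
scene 4
[331 188  12  11  97] [336.48453608 193.08247423] [0.46527374 0.00775051 0.107     ]
[344 278  42   9  71] [364.45070423 283.32394366] [0.71626153 0.09287444 0.107     ]
side 4
[365 257  19  14 214] [373.97663551 263.6682243 ] [0.4658413  0.00555707 0.107     ]
[ 248  321  104   28 1201] [298.67277269 337.0549542 ] [0.41606427 0.22463099 0.107     ]
```

```bash
ls pics
```

```text
scene0.png
scene0z.png
side0.png
side0z.png
```

View pics/scene0z.png

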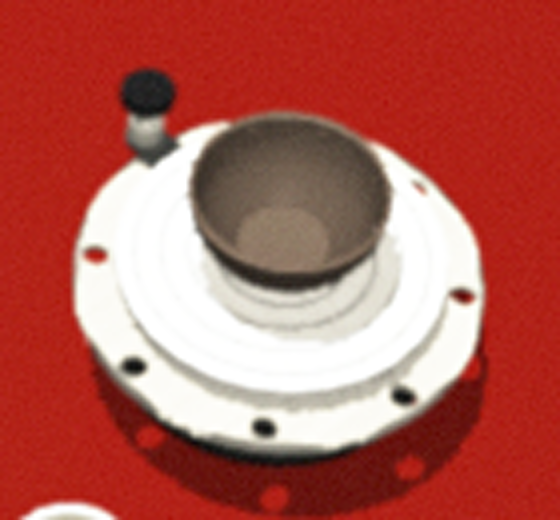

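View pics/side0z.png

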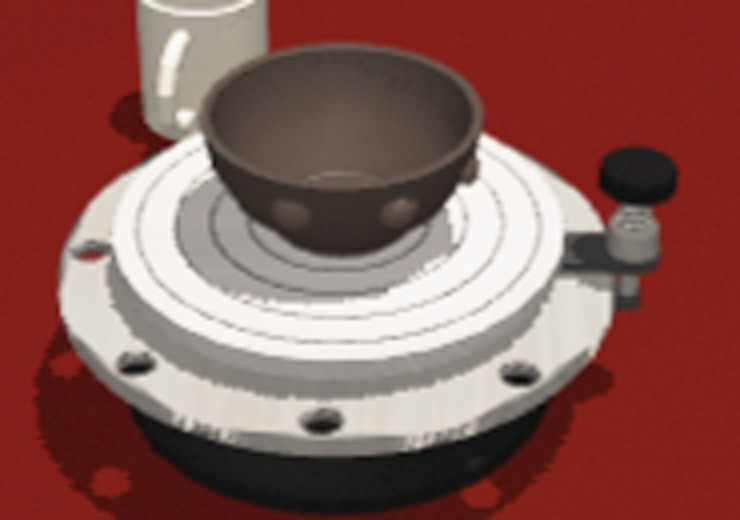

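Run:
```python
from h import *
from scipy.optimize import least_squares
S=np.array([(95,254),(134,366),(264,428),(404,397),(462,295),(420,188)])/4+[300,170]
D=np.array([(92,250),(136,362),(322,420),(520,374)])/4+[215,220]
cs,cd=vision.camera_info("scene"),vision.camera_info("side")
obs=[(cs,u) for u in S]+[(cd,u) for u in D]
K=[(cs,(336.48,193.08)),(cd,(373.98,263.67))]
def holes(p): return [np.array([p[0]+.11*np.cos(p[3]+k*np.pi/4),p[1]+.11*np.sin(p[3]+k*np.pi/4),p[2]]) for k in range(8)]
def f(p):
    r=[]
    H=holes(p)
    for c,u in obs:
        d=[proj(c,h)-u for h in H];r+=list(min(d,key=lambda e:e@e))
    k=[p[0]+.128*np.cos(p[4]),p[1]+.128*np.sin(p[4]),.107]
    for c,u in K: r+=list(proj(c,k)-u)
    return r
for a in (-2.35,-2.1,-1.9):
    s=least_squares(f,[.56,.07,.06,a,-2.35]);print(s.cost,s.x,np.degrees(s.x[3:]));print(np.round(s.fun,1))
    p=s.x;print("knob",p[0]+.128*np.cos(p[4]),p[1]+.128*np.sin(p[4]))
for n,u in(("jar",(485,236)),):print(onz(cs,u,.085))
print("tub",onz(cs,(186,219),.055),"mug",onz(cs,(317,305),.08))
```

```text
4.696263123789883 [ 0.55671446  0.09682647  0.06023604 -2.36483182 -2.36401095] [-135.49488257 -135.44785004]
[-0.4 -0.2 -0.4 -0.4 -0.3 -0.6 -0.4 -0.7 -0.2 -0.6 -2.1 -0.2 -1.   0.4
 -0.5  0.5 -0.5  0.2 -0.7 -0.  -0.3  0.  -0.4  0.4]
knob 0.46550009802870207 0.0070270221725477755
997.860966690151 [ 0.54698226  0.07889298  0.06267257 -1.94306497 -2.42895493] [-111.3294223  -139.16886612]
[ -5.8  10.5   7.9   5.5  12.3  -6.8   3.5 -17.9 -11.    7.6  -0.4   6.6
  12.1  13.    1.1 -15.  -12.3  -6.7  -8.7   5.2  -4.5  -5.   10.9   1.4]
knob 0.45013235626537174 -0.004797497839332324
4.69626312378978 [ 0.55671446  0.09682647  0.06023604 -1.57943366 -2.36401095] [ -90.49488257 -135.44785   ]
[-0.4 -0.2 -0.4 -0.4 -0.3 -0.6 -0.4 -0.7 -0.2 -0.6 -2.1 -0.2 -1.   0.4
 -0.5  0.5 -0.5  0.2 -0.7 -0.  -0.3  0.  -0.4  0.4]
knob 0.46550009808698983 0.007027022113428968
[0.5346914  0.36830772 0.085     ]
tub [ 0.55022427 -0.3533167   0.055     ] mug [ 0.76598803 -0.00299087  0.08      ]
```

Wheel centre is (0.5567, 0.0968) and the knob is at (0.4655, 0.0070), angle −135.4°. All residuals are under 1 px except one far hole. The target knob position is about (0.556, −0.031). Now closing the fingers and moving above the knob.

Request:
{"name": "arm_command", "arguments": {
  "series": [
    [[0.02, 0.025, 0], [0, 0, 0], 0],
    [[0.025, 0.03, 0], [0, 0, 0], 0],
    [[0.025, 0.03, 0], [0, 0, 0], 0],
    [[0.025, 0.03, 0], [0, 0, 0], 0],
    [[0.025, 0.03, 0], [0, 0, 0], 0]
  ],
  "newtons": 10
}}

```text
t: 0.52
tcp_pos: [0.3628, -0.4295, 0.2413]
ee_rot: [180.0, 0.0, -67.2]
force: [0.7, -1.3, 1.0]
grip_width: 0.0614
```

Request:
{"name": "arm_command", "arguments": {
  "series": [
    [[0.025, 0.03, 0], [0, 0, 0], 0],
    [[0.025, 0.03, 0], [0, 0, 0], 0],
    [[0.025, 0.03, 0], [0, 0, 0], 0],
    [[0.025, 0.03, 0], [0, 0, 0], 0],
    [[0.02, 0.03, 0], [0, 0, 0], 0]
  ]
}}

```text
t: 0.93
tcp_pos: [0.4834, -0.2792, 0.2413]
ee_rot: [-180.0, 0.0, -67.2]
force: [0.2, 0.0, 0.1]
grip_width: 0.0282
```

Request:
{"name": "arm_command", "arguments": {
  "series": [
    [[0, 0.03, 0], [0, 0, 0], 0],
    [[0, 0.03, 0], [0, 0, 0], 0],
    [[0, 0.03, 0], [0, 0, 0], 0],
    [[0, 0.03, 0], [0, 0, 0], 0],
    [[0, 0.03, 0], [0, 0, 0], 0]
  ]
}}

```text
t: 1.35
tcp_pos: [0.4817, -0.1297, 0.2413]
ee_rot: [180.0, 0.0, -67.2]
force: [-0.1, 0.7, 0.6]
grip_width: 0.0021
```

Request:
{"name": "arm_command", "arguments": {
  "series": [
    [[-0.004, 0.03, 0], [0, 0, 0], 0],
    [[-0.004, 0.03, 0], [0, 0, 0], 0],
    [[-0.004, 0.03, 0], [0, 0, 0], 0],
    [[-0.004, 0.03, -0.01], [0, 0, 0], 0],
    [[0, 0.0155, -0.02], [0, 0, 0], 0]
  ]
}}

```text
t: 1.77
tcp_pos: [0.4665, 0.008, 0.2131]
ee_rot: [-179.8, -0.1, -67.0]
force: [1.2, 0.5, -0.2]
grip_width: 0.0006
```

Request:
{"name": "arm_command", "arguments": {
  "series": [
    [[0, 0, -0.02], [0, 0, 0], 0],
    [[0, 0, -0.02], [0, 0, 0], 0],
    [[0, 0, -0.01], [0, 0, 0], 0],
    [[0, 0, 0], [0, 0, 0], 0]
  ]
}}

```text
t: 2.1
tcp_pos: [0.4647, 0.0041, 0.1595]
ee_rot: [179.8, 0.1, -67.2]
force: [-0.1, 0.5, 0.9]
grip_width: 0.0007
```

Run:
```python
from h import *
s=read_state();print(s["t"],s["tcp_pos"],s["force"],s["grip_width"])
for n,b in(("scene",(300,150,440,255)),("side",(270,180,430,300)),("wrist",(0,0,640,480))):
    im=vision.capture(n);x0,y0,x1,y1=b;c=im[y0:y1,x0:x1];f=max(1,int(min(800/(x1-x0),600/(y1-y0))))
    cv2.imwrite(f"pics/{n}1.png",cv2.resize(c,None,fx=f,fy=f,interpolation=cv2.INTER_CUBIC));print(n,f)
```

```text
2.1 [0.46468897 0.00413534 0.15946661] [-0.12698196  0.4967338   0.91150713] 0.0007071512287367398
scene 5
side 5
wrist 1
```

View pics/scene1.png

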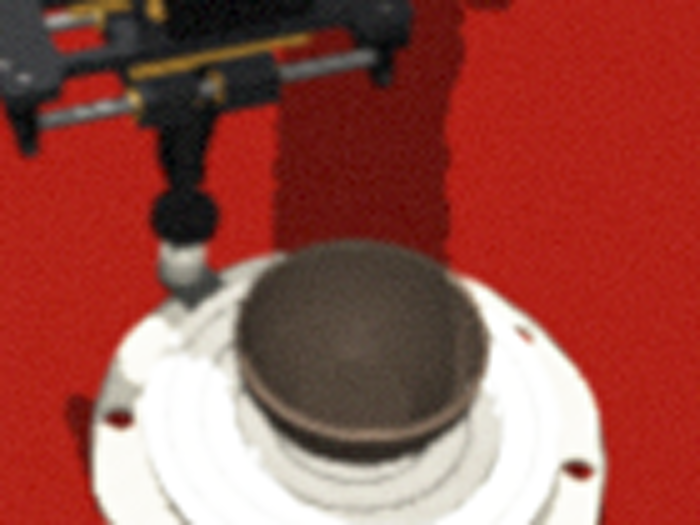

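View pics/side1.png

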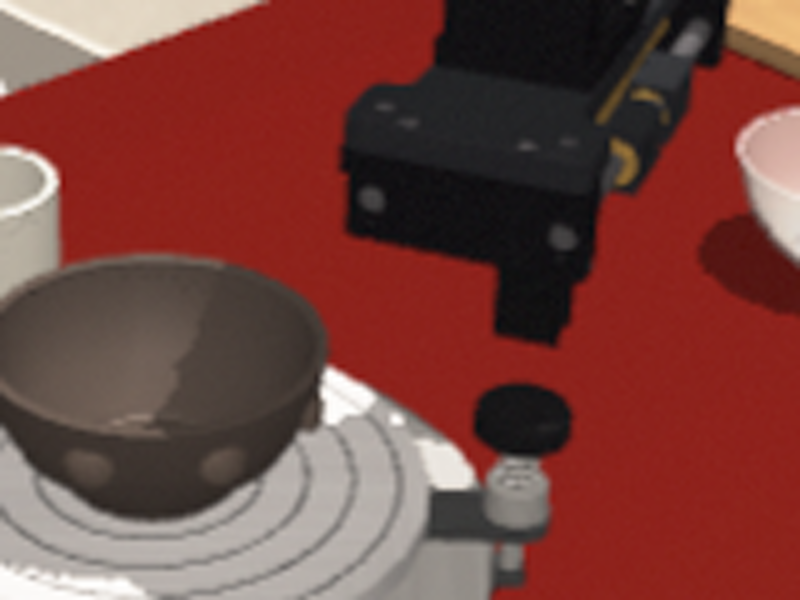

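View pics/wrist1.png

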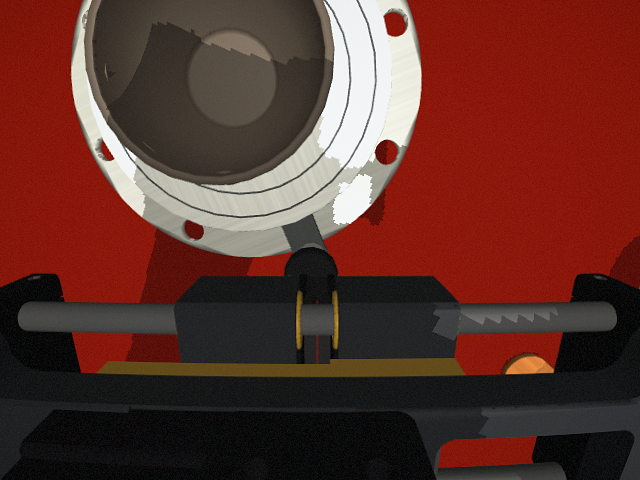

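Tips sit right above the knob. To keep the gripper body's narrow side towards the bowl, I'll turn the tool with the wheel: yaw −45° now, ending at about 0°.

Request:
{"name": "arm_command", "arguments": {
  "series": [
    [[0, 0, 0], [0, 0, 0.1], 0],
    [[0, 0.001, 0], [0, 0, 0.1], 0],
    [[0, 0.001, 0], [0, 0, 0.1], 0],
    [[0.001, 0.001, 0], [0, 0, 0.08], 0],
    [[0, 0, 0], [0, 0, 0], 0]
  ]
}}

```text
t: 2.67
tcp_pos: [0.468, 0.0073, 0.1629]
ee_rot: [-179.9, -0.1, -45.2]
force: [-0.3, -0.2, 0.7]
grip_width: 0.0006
```

Run:
```python
from h import *
s=read_state();print(s["t"],s["tcp_pos"],s["ee_rot"],s["qpos"],s["force"])
```

```text
2.6667 [0.46797609 0.00728987 0.16285635] [-1.79920835e+02 -9.01390886e-02 -4.52361735e+01] [ 25.7836482    5.00842837 -33.36006998 110.99074164   3.06921949
  64.73686854 -54.01715928] [-0.30898117 -0.2162938   0.7471963 ]
```

Request:
{"name": "arm_command", "arguments": {
  "series": [
    [[-0.002, 0, -0.01], [0, 0, 0], 0],
    [[0, 0, -0.01], [0, 0, 0], 0],
    [[0, 0, -0.005], [0, 0, 0], 0],
    [[0, 0, 0], [0, 0, 0], 0],
    [[0, 0, 0], [0, 0, 0], 0]
  ]
}}

```text
t: 3.08
tcp_pos: [0.4648, 0.0073, 0.1361]
ee_rot: [180.0, 0.1, -45.5]
force: [-0.0, 0.4, 0.3]
grip_width: 0.0004
```

Request:
{"name": "arm_command", "arguments": {
  "series": [
    [[0, 0, -0.004], [0, 0, 0], 0],
    [[0, 0, -0.004], [0, 0, 0], 0],
    [[0, 0, -0.004], [0, 0, 0], 0],
    [[0, 0, -0.002], [0, 0, 0], 0],
    [[0, 0, 0], [0, 0, 0], 0]
  ]
}}

```text
t: 3.5
tcp_pos: [0.4657, 0.0073, 0.1228]
ee_rot: [-180.0, -0.1, -45.4]
force: [-0.8, -0.8, 6.7]
grip_width: 0.0007
```

Request:
{"name": "arm_command", "arguments": {
  "series": [
    [[0, 0, -0.002], [0, 0, 0], 0],
    [[0, 0, -0.001], [0, 0, 0], 0],
    [[0, 0, 0], [0, 0, 0], 0],
    [[0, 0, 0], [0, 0, 0], 0]
  ]
}}

```text
t: 3.83
tcp_pos: [0.4666, 0.0065, 0.1213]
ee_rot: [-179.9, -0.2, -45.5]
force: [-3.6, -3.4, 18.1]
grip_width: 0.0003
```

Run:
```python
from h import *
s=read_state();print(s["t"],s["tcp_pos"],s["ee_rot"],s["force"])
```

```text
3.8333 [0.46657994 0.0065486  0.12131321] [-179.93135509   -0.19187906  -45.48049794] [-3.57450512 -3.35530391 18.09957501]
```

Request:
{"name": "arm_command", "arguments": {
  "series": [
    [[0.0048, -0.0046, 0], [0, 0, 0.0524], 0],
    [[0.0051, -0.0043, 0], [0, 0, 0.0524], 0],
    [[0.0053, -0.0041, 0], [0, 0, 0.0524], 0],
    [[0.0055, -0.0038, 0], [0, 0, 0.0524], 0],
    [[0.0057, -0.0035, 0], [0, 0, 0.0524], 0]
  ]
}}

```text
t: 4.25
tcp_pos: [0.4933, -0.0136, 0.1214]
ee_rot: [-180.0, -0.2, -30.3]
force: [-2.0, -1.1, 16.1]
grip_width: 0.0004
```

```bash
cat > st.py <<'E'
from h import *
s=read_state();p=s["tcp_pos"];d=p[:2]-[.5567,.0968]
print(s["t"],p,s["ee_rot"],s["force"],"r",np.hypot(*d),"ang",np.degrees(np.arctan2(d[1],d[0])))
E
python3 st.py
python3 - <<'E'
from h import *
for n,b in(("scene",(300,150,440,255)),("side",(270,180,430,300))):
    im=vision.capture(n);x0,y0,x1,y1=b;c=im[y0:y1,x0:x1]
    cv2.imwrite(f"pics/{n}2.png",cv2.resize(c,None,fx=5,fy=5,interpolation=cv2.INTER_CUBIC))
E
```

```text
4.25 [ 0.49332224 -0.01363363  0.12135117] [-179.95064117   -0.21150409  -30.3086171 ] [-1.98953064 -1.14591158 16.14834952] r 0.12732763602068617 ang -119.85147382625958
```

View pics/side2.png

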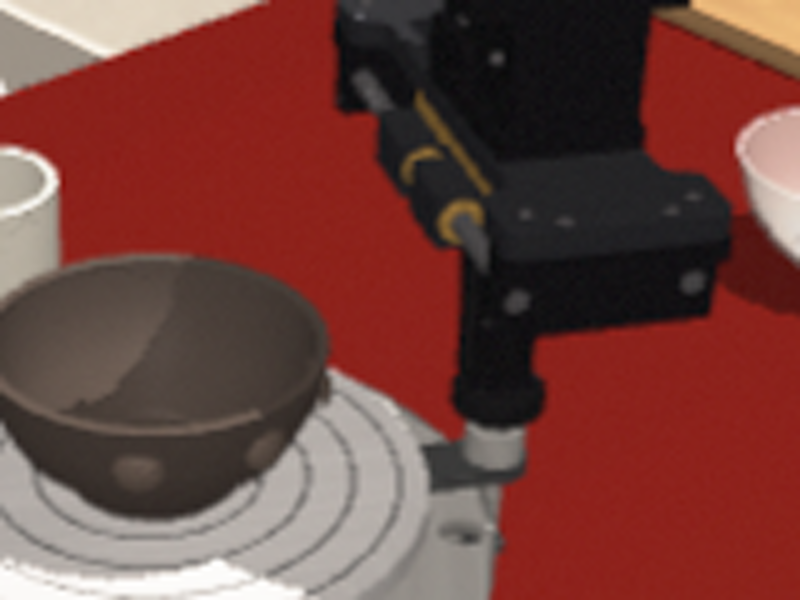

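View pics/scene2.png

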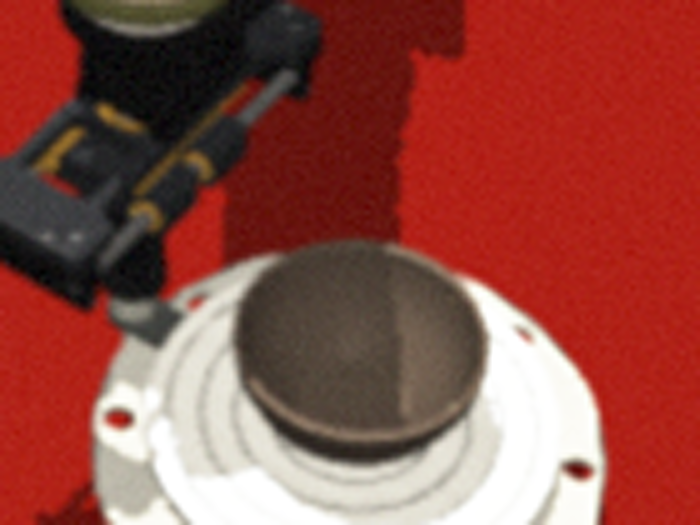

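The pressed knob is under the tips and the arm has turned with it, with the bowl well clear. Continuing.

Request:
{"name": "arm_command", "arguments": {
  "series": [
    [[0.0059, -0.0032, 0], [0, 0, 0.0524], 0],
    [[0.006, -0.0029, 0], [0, 0, 0.0524], 0],
    [[0.0062, -0.0026, 0], [0, 0, 0.0524], 0],
    [[0.0063, -0.0022, 0], [0, 0, 0.0524], 0],
    [[0.0064, -0.0019, 0], [0, 0, 0.0524], 0]
  ]
}}

```text
t: 4.77
tcp_pos: [0.5244, -0.026, 0.1214]
ee_rot: [-180.0, -0.2, -15.3]
force: [-0.6, 0.6, 14.8]
grip_width: 0.0005
```

```bash
python3 st.py
```

```text
4.7667 [ 0.52436713 -0.02602964  0.12137823] [-179.96992481   -0.23440013  -15.29182878] [-0.64876597  0.5781239  14.82830222] r 0.12701391955867608 ang -104.74761251015771
```

Request:
{"name": "arm_command", "arguments": {
  "series": [
    [[0.0065, -0.0016, 0], [0, 0, 0.0524], 0],
    [[0.0066, -0.0012, 0], [0, 0, 0.0524], 0],
    [[0.0066, -0.0009, 0], [0, 0, 0.0524], 0],
    [[0.0066, -0.0005, 0], [0, 0, 0.0524], 0],
    [[0.0045, -0.0002, 0], [0, 0, 0.0524], 0]
  ]
}}

```text
t: 5.18
tcp_pos: [0.5554, -0.0299, 0.1214]
ee_rot: [-180.0, -0.3, -0.3]
force: [0.1, 1.6, 14.0]
grip_width: 0.0005
```

```bash
python3 st.py
python3 - <<'E'
from h import *
for n,b in(("scene",(280,150,440,270)),("side",(270,180,430,300))):
    im=vision.capture(n);cv2.imwrite(f"pics/{n}3full.png",im);x0,y0,x1,y1=b;c=im[y0:y1,x0:x1]
    cv2.imwrite(f"pics/{n}3.png",cv2.resize(c,None,fx=5,fy=5,interpolation=cv2.INTER_CUBIC))
E
```

```text
5.1833 [ 0.55540148 -0.02985802  0.12138545] [-179.98611826   -0.25113259   -0.26863111] [ 0.10324935  1.62233469 13.95947509] r 0.12666467402594855 ang -90.58738735550529
```

View pics/side3.png

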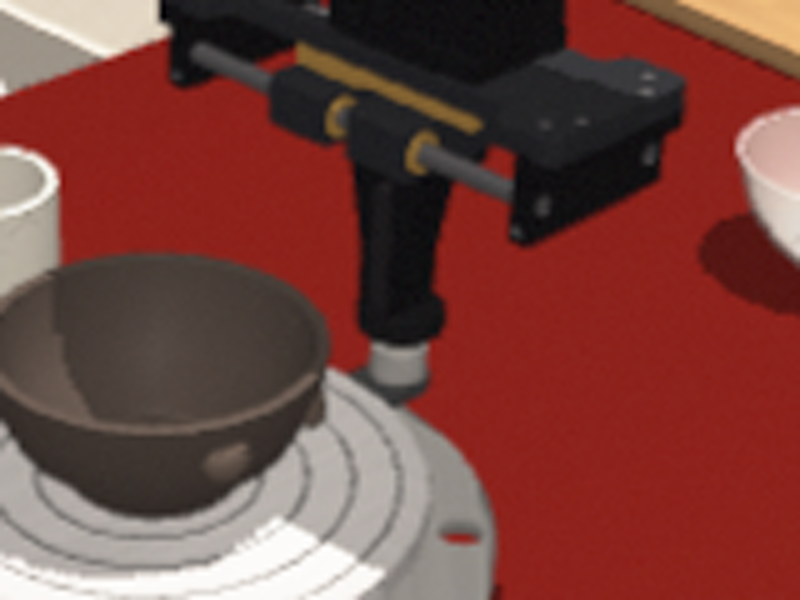

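View pics/scene3.png

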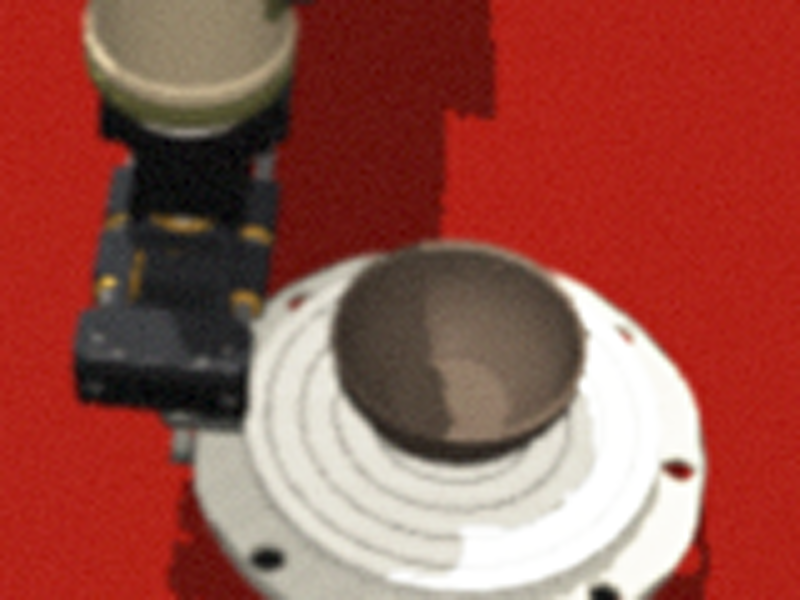

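Run:
```python
from h import *
c=vision.camera_info("side")
for a in(-135.45,-94,-92,-90.45,-89):
    for z in(.102,.08,):
        X=[.5567+.128*np.cos(np.radians(a)),.0968+.128*np.sin(np.radians(a)),z];u=(proj(c,X)-[270,180])*5
        print(a,z,u.round(1),end=" ")
    print()
im=cv2.imread("pics/side1.png");
for f,y in(("pics/side1.png",500),("pics/side3.png",360),("pics/side3.png",365),("pics/side3.png",370)):
    im=cv2.imread(f).astype(int);r=im[y];m=(r.min(1)>95);xs=[x for x in np.where(m)[0] if 340<x<560];print(f,y,xs[0],xs[-1],(xs[0]+xs[-1])/2)
```

```text
-135.45 0.102 [516.9 432.5] -135.45 0.08 [512.2 485.4] 
-94 0.102 [413.8 307.4] -94 0.08 [410.7 357.4] 
-92 0.102 [405.4 302.8] -92 0.08 [402.5 352.8] 
-90.45 0.102 [398.8 299.4] -90.45 0.08 [395.9 349.3] 
-89 0.102 [392.5 296.3] -89 0.08 [389.7 346.1] 
pics/side1.png 500 341 544 442.5
pics/side3.png 360 374 422 398.0
pics/side3.png 365 373 422 397.5
pics/side3.png 370 373 422 397.5
```

The turn is about 44.5–45°, within the pin's capture range. Lifting straight up slowly.

Request:
{"name": "arm_command", "arguments": {
  "series": [
    [[0, 0, -0.0], [0, 0, 0], 0],
    [[0, 0, 0.001], [0, 0, 0], 0],
    [[0, 0, 0.002], [0, 0, 0], 0],
    [[0, 0, 0.002], [0, 0, 0], 0],
    [[0, 0, 0.002], [0, 0, 0], 0]
  ]
}}

```text
t: 5.7
tcp_pos: [0.5541, -0.0298, 0.1274]
ee_rot: [-180.0, -0.1, -0.4]
force: [1.2, 0.1, 5.3]
grip_width: 0.0004
```

```bash
python3 st.py
```

```text
5.7 [ 0.55414998 -0.02984995  0.12737436] [-1.79981985e+02 -1.36688061e-01 -4.04552952e-01] [1.2083333  0.108054   5.26213896] r 0.12667561396827784 ang -91.15345938224479
```

Request:
{"name": "arm_command", "arguments": {
  "series": [
    [[0.001, 0, 0.002], [0, 0, 0], 0],
    [[0, 0, 0.002], [0, 0, 0], 0],
    [[0, 0, 0.002], [0, 0, 0], 0],
    [[0, 0, 0.002], [0, 0, 0], 0],
    [[0, 0, 0.002], [0, 0, 0], 0]
  ]
}}

```text
t: 6.12
tcp_pos: [0.5537, -0.0304, 0.1362]
ee_rot: [180.0, 0.1, -0.4]
force: [-0.1, 0.2, -0.8]
grip_width: 0.0004
```

Request:
{"name": "arm_command", "arguments": {
  "series": [
    [[0, 0, 0.008], [0, 0, 0], 0],
    [[0, 0, 0.015], [0, 0, 0], 0],
    [[0, 0, 0.02], [0, 0, 0], 0],
    [[0, 0, 0.02], [0, 0, 0], 0],
    [[0, -0.02, 0.02], [0, 0, 0], 0]
  ]
}}

```text
t: 6.53
tcp_pos: [0.5539, -0.0463, 0.221]
ee_rot: [-179.9, -0.0, -0.1]
force: [0.6, -0.0, 0.4]
grip_width: 0.0003
```

Request:
{"name": "arm_command", "arguments": {
  "series": [
    [[0, -0.03, 0.02], [0, 0, 0], 0],
    [[0, -0.03, 0.02], [0, 0, 0], 0],
    [[-0.01, -0.03, 0.01], [0, 0, 0], 0],
    [[-0.01, -0.03, 0], [0, 0, 0], 0],
    [[-0.01, -0.02, 0], [0, 0, 0], 0]
  ]
}}

```text
t: 6.95
tcp_pos: [0.5233, -0.1936, 0.2705]
ee_rot: [179.9, -0.0, -0.6]
force: [-0.3, -0.4, -1.1]
grip_width: 0.0005
```

```bash
python3 st.py
python3 - <<'E'
from h import *
for n,b in(("scene",(280,150,440,270)),("side",(215,200,400,338))):
    im=vision.capture(n);cv2.imwrite(f"pics/{n}4full.png",im);x0,y0,x1,y1=b;c=im[y0:y1,x0:x1]
    cv2.imwrite(f"pics/{n}4.png",cv2.resize(c,None,fx=4,fy=4,interpolation=cv2.INTER_CUBIC))
    m=(im.max(2)<45).astype(np.uint8);nn,l,st,ce=cv2.connectedComponentsWithStats(m)
    for i in range(1,nn):
        if st[i,4]>20 and x0<ce[i,0]<x1 and y0<ce[i,1]<y1:
            p=onz(vision.camera_info(n),ce[i],.107);d=p[:2]-[.5567,.0968]; print(n,st[i],ce[i],p,np.hypot(*d),np.degrees(np.arctan2(d[1],d[0])))
E
```

```text
6.95 [ 0.52329398 -0.19364883  0.27054067] [ 1.79930262e+02 -4.64300331e-02 -5.60779030e-01] [-0.2910478  -0.42551996 -1.11688197] r 0.29236361358841656 ang -96.56105500429777
scene [310 214  13  12 122] [315.8852459  219.40983607] [ 0.55379694 -0.03163714  0.107     ] 0.1284699451511027 -91.29483310854982
side [343 232  17  12 171] [350.83625731 237.36842105] [ 0.55502652 -0.03311332  0.107     ] 0.12992409385309467 -90.73801699212525
side [ 248  321  104   28 1189] [298.86459209 337.04625736] [0.41589781 0.22442876 0.107     ] 0.19003777814402503 137.80957611409752
```

View pics/side4.png

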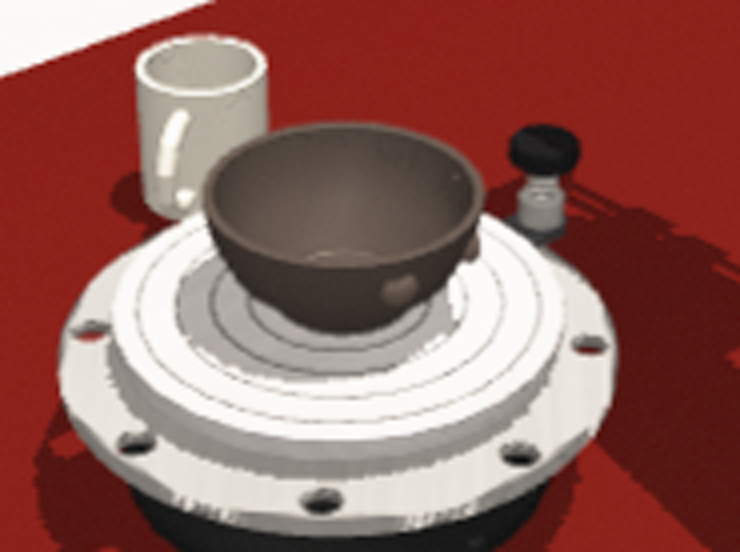

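View pics/scene4full.png

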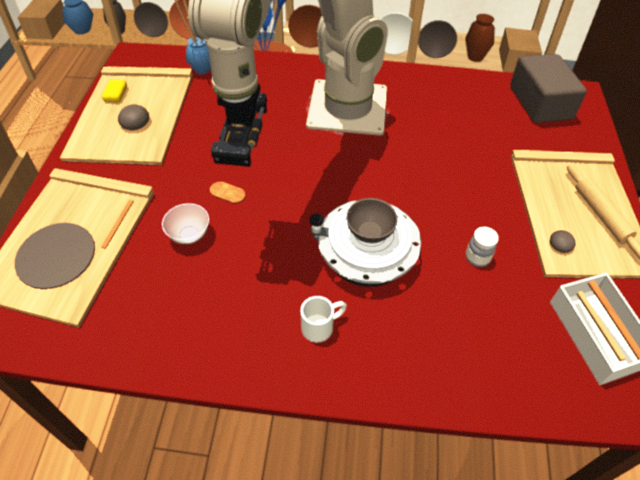

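Run:
```python
from h import *
from scipy.optimize import least_squares
cs,cd=vision.camera_info("scene"),vision.camera_info("side")
for a,b in(((336.48,193.08),(373.98,263.67)),((315.89,219.41),(350.84,237.37))):
    s=least_squares(lambda X:np.r_[proj(cs,X)-a,proj(cd,X)-b],[.55,-.03,.1]);X=s.x;d=X[:2]-[.5567,.0968]
    print(X,s.fun.round(2),np.hypot(*d),np.degrees(np.arctan2(d[1],d[0])))
```

```text
[0.46512949 0.00709205 0.10774128] [-0.25 -0.27 -0.23  0.13] 0.12818999518464294 -135.58866691808043
[ 0.55413375 -0.03181345  0.10774841] [-0.1  -0.1  -0.1   0.05] 0.12863905120778518 -91.1430818678306
```

The knob's triangulated height is 107.7 mm both before and after, so it is fully up. It turned 44.4°, which is 45° within the play.

```bash
python3 -c "
from station import job
print(job.close_job())"
```

```text
the job is handed in; nothing more can be done
None
```

The wheel is at the next index hole anticlockwise, with the plunger back up and its pin in the hole. I pressed the knob to its stop with closed fingertips (about 18 N at most). I then dragged it 45° along its circle, turning the gripper with the wheel to keep it clear of the bowl, lifted straight off and moved the arm away. I handed the job in after about 7 s of robot time.

**Last checks:**
- **Plunger:** the knob's height, measured from two cameras, was 107.7 mm both before and after, so it is fully up.
- **Wheel angle:** it measured 44.4° of turn. That is 45° to within the 0.6° of locked play; the single-view readings spread by about half a degree.
- **Surroundings:** in the pictures the bowl is still centred on the wheel, and the mug, tub, jar and rib look unmoved. I judged these by eye and did not measure them. The force on the tool was near zero after lift-off.

No check failed.

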